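# Load the overlocker's thread stand

### The arm

A 6-joint arm with a two-finger parallel gripper is mounted at the origin on the work surface. World frame = base frame: x ahead of the robot, y to its left, z up, the work surface at z = 0. Lengths are in m, angles in rad, forces in N, time in s.
With the tool pointing down it reaches from about 0.35 to 0.8 m from the base axis. Payload 7.3 kg.
Tool frame: the origin (TCP) lies between the finger pads; the fingertips stand 25 mm ahead of it and the grasp point (between the pads) lies 6 mm ahead of it (r.tip_extent is the distance from the TCP to the fingertips, in m); z points along the fingers, y is the line along which they close (so a half turn about z gives the same grasp; the last joint's range is limited). The gripper opens to 85 mm and grips with 20 to 120 N. Pads are 22 mm wide; open, the fingers measure 114 mm over their backs; the gripper's body (76 mm by 85 mm) begins 54 mm behind the grasp point. The pads swing forward as they close: fully open they stand 13 mm farther back than shut.
Start: joints at [-1.449, 0.342, 1.524, -0, 1.275, -0.146], TCP at [0.139, -0.506, 0.256] pointing down, gripper open.
Joint ranges: [-2.53, 2.53], [-0.77, 2.02], [0.04, 2.7], [-1, 4.14], [0.28, 2.66], [-3.11, 3.11]. Speed limits (rad/s): [2.57, 2.57, 3.14, 3.14, 3.14, 3.14].

### API

Orientations are given as a unit quaternion [x, y, z, w].
In Python, from workcell import r, command_gripper, optics gives the robot as it stands. The module is installed in compiled form; this text tells all that it offers. Calls block until the motion is done:
- r.reach(position, orientation): joint-space move of the TCP to a pose.
- r.move_straight(position, orientation=None, speed=0.15, max_force=None): straight line of the TCP; orientation=None keeps the orientation; speed is the mean speed in m/s. With max_force (N) it stops when the force on the tool has changed by that much, and returns True; else False.
- r.movej(angles): joint-space move.
- command_gripper(opening, force=None): finger opening in m; force is the grip in N (None keeps the last); returns when the fingers have stopped.
- r.hold(seconds).
- r.solve_ik(position, orientation): joint angles nearest the present ones, or None.
- r.read_state(): the state.
- optics.get_image(name): name is "side" or "top" or "wrist"; returns (picture, depth): 420x560x3 uint8, red, green, blue; 420x560 float32, m along the optical axis (not along the pixel's ray), 0 where there is no reading.
- optics.camera_model(name): a dict with "K" (3x3 intrinsics, pixels), "R" (3x3) and "t" (3): a world point X has camera coordinates R X + t; the wrist camera has in their place "tool_from_camera" (4x4, takes a point from camera to tool coordinates, whose origin is the TCP and whose axes are the flange's). Camera axes: x right, y down, z forward; pixel columns grow to the right and rows downward; lengths in m; the calibration is good to about 2 mm. A picture is of the moment at which its call begins: read the wrist's pose just before it. camera_model takes no time and is no camera call.
A pose or a line that the arm cannot do raises r.PlanningError and nothing moves.
- r.finish_job(): hands the job in; it is judged then, once.
The state is a dict: "time_s": time; "joint_positions": joint angles; "dq": joint speeds; "tau": joint torques, N m; "eef_pos": TCP position; "eef_rot": TCP orientation; "contact_force": force on the tool from outside, world axes, zero at the start; "torque": the same for the moment, N m; "grip_width": finger opening in m; "grip_force": force on a finger pad.
Only numpy, scipy, OpenCV 4.12 (cv2) and the standard library are available. Lean on these libraries where they do the work, as an engineer would, in place of code of your own. Each camera call takes 0.05 s, during which the arm holds its last target. There are 200 camera calls.

### The job

Load the four-pin thread stand for sewing the brown bear. With the stand's low guide bar at the back, the dark brown cone goes on the front left pin, the caramel cone on the pin to its right, the cream cone on the pin behind the dark brown one, and the small red spool on the pin behind the caramel one, with the white spool cap slipped over the pin on top of the red spool. Lower each one over its pin until it sits down, without letting it drop, and leave the navy cone standing where it is.

Things in the scene. Friction and masses are not known exactly. Their poses are not given: they have to be found in the camera images.
- brown_cone_mid (a point): Middle of the dark brown sewing-thread cone: on its axis, half-way up (52.5 mm above its foot). Loose, upright, about 120 g, 105 mm tall; tapers from 60 mm across at the foot to 46 mm at 97 mm up, with a white core 25 mm across above that. Its hollow is open right through: 34 mm across at the foot, 20 mm at the shoulder. z up the axis.
- caramel_cone_mid (a point): Middle of the caramel (orange-tan) sewing-thread cone: on its axis, half-way up (52.5 mm above its foot). Loose, upright, about 120 g, 105 mm tall; tapers from 60 mm across at the foot to 46 mm at 97 mm up, with a white core 25 mm across above that. Its hollow is open right through: 34 mm across at the foot, 20 mm at the shoulder. z up the axis.
- cream_cone_mid (a point): Middle of the cream sewing-thread cone: on its axis, half-way up (52.5 mm above its foot). Loose, upright, about 120 g, 105 mm tall; tapers from 60 mm across at the foot to 46 mm at 97 mm up, with a white core 25 mm across above that. Its hollow is open right through: 34 mm across at the foot, 20 mm at the shoulder. z up the axis.
- navy_cone_mid (a point): Middle of the navy blue sewing-thread cone: on its axis, half-way up (52.5 mm above its foot). Loose, upright, about 120 g, 105 mm tall; tapers from 60 mm across at the foot to 46 mm at 97 mm up, with a white core 25 mm across above that. Its hollow is open right through: 34 mm across at the foot, 20 mm at the shoulder. z up the axis. Not needed: it stays.
- red_spool_mid (a point): Middle of the small red thread spool: on its axis, half-way up (37.5 mm above its foot). Loose, upright, about 50 g; a straight cylinder 38 mm across and 75 mm tall with white end rims, with a hole 20 mm across right through. z is up the axis. On its pin, 15 mm of the pin stands out above it.
- spool_cap_mid (a point): Middle of the white plastic spool cap: on its axis, half-way up (16 mm above its underside). Loose, about 15 g: a flange 44 mm across and 5 mm thick with a round hub 24 mm across above it, 32 mm tall over all, with a hole 15 mm across right through. It lies flange down with the hub up, and goes on the same way. z is up the axis.
- pin_front_left: Upright steel pin at the front left of the thread stand, 7 mm across, tip rounded, on a black seat 68 mm across. Fixed. Origin: on its axis at the top of the seat, 20 mm above the table; the tip is 90 mm above that. Axes of all pins: x from the front pins to the back pins and guide bar, y to the left, z up. Pins are 95 mm apart front to back.
- pin_front_right: Upright steel pin at the front right of the thread stand, 7 mm across, tip rounded, on a black seat 68 mm across. Fixed. Origin: on its axis at the top of the seat, 20 mm above the table; the tip is 90 mm above that. Left and right pins are 100 mm apart.
- pin_back_left: Upright steel pin at the back left of the thread stand, 7 mm across, tip rounded, on a black seat 68 mm across. Fixed. Origin: on its axis at the top of the seat, 20 mm above the table; the tip is 90 mm above that. The guide bar, a level steel bar, is 75 mm behind the back pins, its top 98 mm above the table.
- pin_back_right: Upright steel pin at the back right of the thread stand, 7 mm across, tip rounded, on a black seat 68 mm across. Fixed. Origin: on its axis at the top of the seat, 20 mm above the table; the tip is 90 mm above that. The grey base under the pins is 250 mm deep, 230 mm wide, 16 mm high.
Things that resemble listed ones, but are neither listed nor needed, are in the scene too. Leave any green or pink look-alike of the part that bears brown_cone_mid alone. Several things look just like the part that bears caramel_cone_mid: the one meant starts farthest from the robot's base.

How it is judged:
At the end, for the whole second after the job is handed in: Brown cone on the front left pin, caramel front right, cream back left, red spool back right: each within 12 mm of its pin's axis, 6 mm of seated height, 0.12 rad of upright, at rest. Cap flat on the spool (6 mm, 0.15 rad), within 12 mm of its axis and 10 mm of the pin's, at rest (horizontal distance between brown_cone_mid and pin_front_left below 0.012 m and z of brown_cone_mid in the frame of pin_front_left between 0.0465 and 0.0585 m and angle between each of brown_cone_mid, caramel_cone_mid, cream_cone_mid, red_spool_mid's own z axis and vertical below 0.12 rad and linear speed of each of brown_cone, caramel_cone, cream_cone, red_spool, spool_cap below 0.03 m/s and horizontal distance between caramel_cone_mid and pin_front_right below 0.012 m and z of caramel_cone_mid in the frame of pin_front_right between 0.0465 and 0.0585 m and horizontal distance between cream_cone_mid and pin_back_left below 0.012 m and z of cream_cone_mid in the frame of pin_back_left between 0.0465 and 0.0585 m and horizontal distance between red_spool_mid and pin_back_right below 0.012 m and z of red_spool_mid in the frame of pin_back_right between 0.0315 and 0.0435 m and horizontal distance between spool_cap_mid and red_spool_mid below 0.012 m and horizontal distance between spool_cap_mid and pin_back_right below 0.01 m and z of spool_cap_mid in the frame of pin_back_right between 0.085 and 0.097 m and angle between spool_cap_mid's own z axis and vertical below 0.15 rad); the robot touches nothing.
It fails at once if the navy cone is shifted by more than 30 mm or tipped over (distance of navy_cone_mid from where it was at the start of the episode above 0.03 m or angle between navy_cone_mid's own z axis and vertical above 0.5 rad).
It fails at once if a cone, the spool or the cap is let drop down its pin (faster than 0.8 m/s) ((horizontal distance between brown_cone_mid and pin_front_left below 0.02 m and z of brown_cone_mid in the frame of pin_front_left below 0.12 m and linear speed of brown_cone above 0.8 m/s) or (horizontal distance between caramel_cone_mid and pin_front_right below 0.02 m and z of caramel_cone_mid in the frame of pin_front_right below 0.12 m and linear speed of caramel_cone above 0.8 m/s) or (horizontal distance between cream_cone_mid and pin_back_left below 0.02 m and z of cream_cone_mid in the frame of pin_back_left below 0.12 m and linear speed of cream_cone above 0.8 m/s) or (horizontal distance between red_spool_mid and pin_back_right below 0.02 m and z of red_spool_mid in the frame of pin_back_right below 0.12 m and linear speed of red_spool above 0.8 m/s) or (horizontal distance between spool_cap_mid and pin_back_right below 0.02 m and z of spool_cap_mid in the frame of pin_back_right below 0.14 m and linear speed of spool_cap above 0.8 m/s)).
It also fails if it takes over 131 s, if anything falls off the work surface, if the arm or the gripper's body presses on something with over 40 N, if the wrist force passes 120 N, or if a joint passes its speed limit or range.

## Working session

There is one attempt and no reset: what is moved stays moved. The work goes in short steps, each a Python script; the robot and the scene stay as the last script left them, time stands still between calls to the robot, and variables do not carry over. Pictures are saved under pics/ and viewed, at most 14 in all, crops included, and the job is handed in when it is done.

```bash
mkdir -p pics; python3 - <<'E'
from workcell import r, optics
import cv2, numpy as np
for n in("top","side"):
    p,d=optics.get_image(n); cv2.imwrite(f"pics/{n}0.png",p[:,:,::-1]); np.savez(f"{n}0.npz",p=p,d=d)
    m=optics.camera_model(n); print(n,m["K"].tolist(),np.round(m["R"],3).tolist(),np.round(m["t"],3).tolist(),(-m["R"].T@m["t"]).round(3), (d>0).mean())
print(optics.camera_model("wrist")); s=r.read_state(); print(s["time_s"],s["eef_rot"],r.tip_extent)
E
```

```text
top [[417.7900589763944, 0.0, 275.9167387401541], [0.0, 417.7900589763944, 215.0865231467886], [0.0, 0.0, 1.0]] [[-0.038, -0.999, -0.003], [-0.976, 0.037, -0.216], [0.216, -0.006, -0.976]] [0.065, 0.563, 0.998] [0.337 0.05  1.096] 0.9957993197278912
side [[522.8760751628638, 0.0, 285.94485104781546], [0.0, 522.8760751628638, 212.863302039765], [0.0, 0.0, 1.0]] [[-0.909, -0.415, 0.025], [-0.227, 0.445, -0.866], [0.349, -0.793, -0.499]] [0.521, 0.157, 1.098] [0.126 1.017 0.671] 0.9961607142857143
{'K': array([[322.85684567,   0.        , 277.81918842],
       [  0.        , 322.85684567, 207.77741523],
       [  0.        ,   0.        ,   1.        ]]), 'tool_from_camera': array([[-2.82753033e-04, -9.61157757e-01, -2.75999431e-01,
         6.99942445e-02],
       [ 9.99999935e-01, -3.33548200e-04,  1.37099648e-04,
         1.77553991e-03],
       [-2.23833504e-04, -2.75999374e-01,  9.61157789e-01,
        -1.17420054e-01],
       [ 0.00000000e+00,  0.00000000e+00,  0.00000000e+00,
         1.00000000e+00]])}
0.1 [ 9.91049993e-01  1.33489583e-01  9.76753017e-06 -6.65061124e-04] 0.025
```

View pics/top0.png

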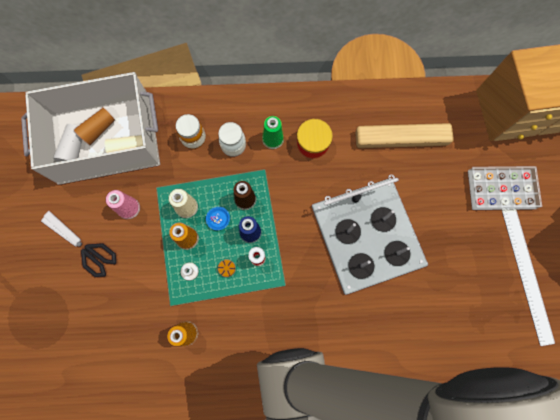

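View pics/side0.png

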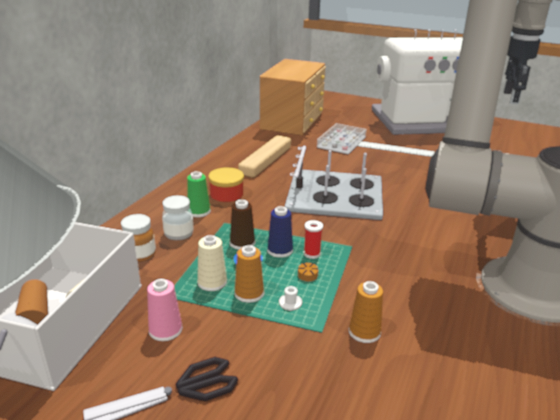

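The top view shows:
- **Cones and look-alikes:** caramel candidates are (182,236) on the mat, (181,336) near the robot, and a brown roll lying in the bin at (95,125). Brown is at (244,194), cream (182,203) and navy (249,229). The green (272,130) and pink (122,204) look-alikes stay put.
- **Small parts:** the red spool is at (257,256) and the cap at (190,271).
- **Stand:** the seats are at about (348,231), (383,219), (361,265) and (397,253), with the guide bar on the far side.

The mat caramel is the farther of the two upright ones. I'll check it against the bin item in a crop.

```bash
cat > h.py <<'E'
import numpy as np, cv2
from workcell import r, command_gripper, optics
def world(name,d,T=None):
    m=optics.camera_model(name);K=m["K"];v,u=np.indices(d.shape)
    c=np.stack([(u-K[0,2])/K[0,0]*d,(v-K[1,2])/K[1,1]*d,d],-1)
    if name=="wrist":
        c=c@m["tool_from_camera"][:3,:3].T+m["tool_from_camera"][:3,3]
        return c@T[0].T+T[1]
    return (c-m["t"])@m["R"]
def pxplane(name,uv,z,T=None):
    m=optics.camera_model(name);uv=np.atleast_2d(uv).astype(float)
    ray=np.c_[uv,np.ones(len(uv))]@np.linalg.inv(m["K"]).T
    if name=="wrist":
        F=m["tool_from_camera"];ray=ray@F[:3,:3].T@T[0].T;o=T[0]@F[:3,3]+T[1]
    else: ray=ray@m["R"];o=-m["R"].T@m["t"]
    return o+ray*((z-o[2])/ray[:,2:])
def top_at(P,uv,zlo,zhi,rad=.035,name="top",h=.1):
    """centre of enclosing circle of points in a height band, near pixel uv; returns x,y,radius,n,zmed"""
    c=uv if len(uv)==3 else pxplane(name,uv,h)[0]
    s=P[(np.hypot(P[...,0]-c[0],P[...,1]-c[1])<rad)&(P[...,2]>zlo)&(P[...,2]<zhi)]
    (x,y),R=cv2.minEnclosingCircle((s[:,:2]*1000).astype(np.float32))
    return np.round([x/1000,y/1000,R/1000,len(s),np.median(s[:,2])],4)
E
python3 - <<'E'
from h import *
z=np.load("top0.npz");p=z["p"];P=world("top",z["d"])
for n,uv,h in[("brown",(244,188),.105),("caramel",(180,231),.105),("caramel_near",(178,336),.105),("cream",(179,197),.105),("navy",(249,223),.105),("red",(257,256),.075),("cap",(190,271),.032)]:
    print(n,pxplane("top",uv,h)[0].round(3),top_at(P,uv,h-.006,h+.008,.03,h=h))
g=cv2.cvtColor(p,cv2.COLOR_RGB2GRAY);roi=((P[...,2]>.012)&(P[...,2]<.03)&(g<60)).astype(np.uint8)
n,l,st,c=cv2.connectedComponentsWithStats(roi)
for i in range(1,n):
    if st[i,4]>150 and 310<c[i][0]<430: print(c[i].round(1),st[i],pxplane("top",c[i],.02)[0].round(4))
s=np.load("side0.npz")["p"]
a=cv2.resize(p[70:260,20:220],(400,380),interpolation=3);b=cv2.resize(s[220:350,0:300],(400,173),interpolation=3)
b=cv2.copyMakeBorder(b,0,207,0,0,0);cv2.imwrite("pics/crop.png",np.hstack([a,b])[:,:,::-1])
E
```

```text
brown [0.627 0.12  0.105] [6.251e-01 1.262e-01 2.170e-02 1.410e+02 1.008e-01]
caramel [0.525 0.276 0.105] [5.240e-01 2.825e-01 2.270e-02 1.520e+02 1.012e-01]
caramel_near [0.282 0.278 0.105] [2.813e-01 2.849e-01 1.960e-02 6.100e+01 1.034e-01]
cream [0.61  0.28  0.105] [6.093e-01 2.853e-01 2.250e-02 1.430e+02 1.014e-01]
navy [0.539 0.11  0.105] [5.346e-01 1.149e-01 2.240e-02 1.530e+02 1.010e-01]
red [0.462 0.094 0.075] [4.636e-01 9.700e-02 1.870e-02 1.400e+02 7.730e-02]
cap [0.435 0.267 0.032] [4.364e-01 2.757e-01 1.180e-02 4.900e+01 3.390e-02]
[382.2 219.6] [371 208  24  23 369] [ 0.5518 -0.2357  0.02  ]
[347.1 231.8] [336 220  24  23 382] [ 0.5228 -0.1408  0.02  ]
[396.  253.4] [385 242  25  23 392] [ 0.4615 -0.263   0.02  ]
[360.3 265.9] [349 254  25  24 417] [ 0.4327 -0.1682  0.02  ]
```

View pics/crop.png

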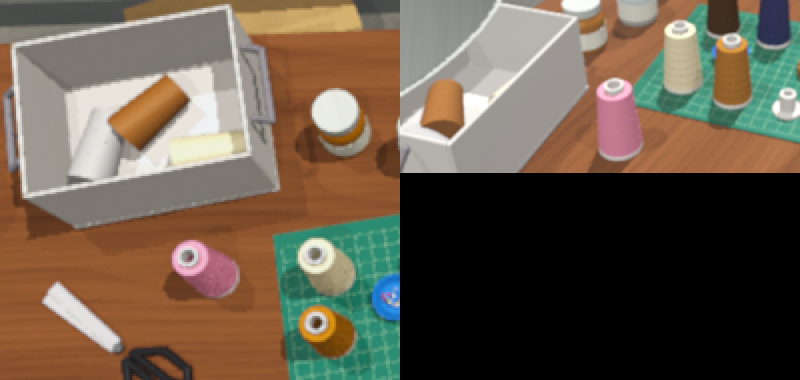

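The crop shows that the bin item is a plain cardboard roll with no core. So the caramel cone I want is the upright one on the mat at (182,236). The seat spacings come out at 99 and 94 mm, matching the given sizes. Next is a wrist look at the mat and the stand.

```bash
cat >> h.py <<'E'
from scipy.spatial.transform import Rotation as Rn
Q=[1.,0,0,0]
def snap(fn):
    s=r.read_state();T=(Rn.from_quat(s["eef_rot"]).as_matrix(),np.array(s["eef_pos"]))
    p,d=optics.get_image("wrist");np.savez(fn+".npz",p=p,d=d,R=T[0],t=T[1]);cv2.imwrite(f"pics/{fn}.png",p[:,:,::-1]);return p,d,T
E
python3 - <<'E'
from h import *
for fn,pos in(("wstand",[.47,-.2,.32]),("wmat",[.51,.19,.32])):
    r.reach(pos,Q);r.hold(.3);p,d,T=snap(fn);P=world("wrist",d,T)
    hsv=cv2.cvtColor(p,cv2.COLOR_RGB2HSV)
    if fn=="wstand":
        m=((P[...,2]>.010)&(P[...,2]<.03)&(hsv[...,2]<65)).astype(np.uint8)
        n,l,st,c=cv2.connectedComponentsWithStats(m)
        for i in range(1,n):
            if st[i,4]>300: print(c[i].round(1),st[i],pxplane("wrist",c[i],.02,T)[0].round(4))
    else:
        for n,c,h in[("brown",(.627,.12,0),.105),("caramel",(.525,.276,0),.105),("cream",(.61,.28,0),.105),("navy",(.539,.11,0),.105),("red",(.462,.096,0),.075),("cap",(.435,.27,0),.032)]:
            m=(np.hypot(P[...,0]-c[0],P[...,1]-c[1])<.028)&(abs(P[...,2]-h)<.006)
            if m.sum()<5: print(n,"none");continue
            vv,uu=np.nonzero(m);(u,v),R=cv2.minEnclosingCircle(np.c_[uu,vv].astype(np.float32))
            print(n,round(u),round(v),"R",round(R,1),pxplane("wrist",(u,v),h,T)[0].round(4),np.median(P[m],0).round(4))
print(r.read_state()["time_s"],r.read_state()["joint_positions"])
E
```

```text
[17.6 43.2] [  0  13  30  53 689] [0.6216 0.1027 0.02  ]
brown 342 64 R 24.9 [0.6277 0.126  0.105 ] [0.6277 0.1255 0.1001]
caramel 189 168 R 21.7 [0.5279 0.2791 0.105 ] [0.5275 0.2791 0.1001]
cream 181 82 R 24.5 [0.6118 0.2808 0.105 ] [0.612  0.2814 0.1001]
navy 350 158 R 21.8 [0.5381 0.1138 0.105 ] [0.5377 0.1134 0.1001]
red 357 217 R 16.6 [0.4656 0.0945 0.075 ] [0.4661 0.0949 0.0775]
cap 213 226 R 9.5 [0.4397 0.2731 0.032 ] [0.44   0.273  0.0343]
3.925 [ 2.14794397e-01  3.37505495e-01  1.35439194e+00 -1.75315640e-05
  1.44962860e+00  1.78651017e+00]
```

View pics/wmat.png

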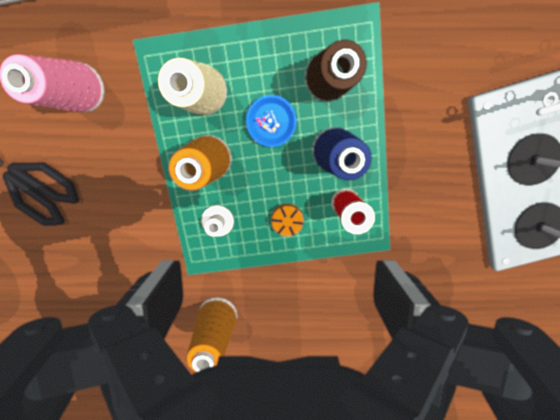

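View pics/wstand.png

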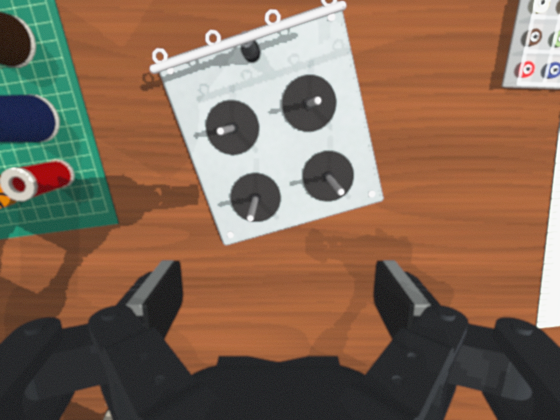

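The wrist views show the four seats at (232,127), (309,102), (255,196) and (328,175), and their pin tips at (222,131), (319,101), (251,216) and (341,191). The white cores are brown (344,64), caramel (188,169) and cream (180,83). The red rim is at (357,217) and the cap hub at (213,226). I'll refine all of these offline.

```bash
python3 - <<'E'
from h import *
z=np.load("wstand.npz");p=z["p"];T=(z["R"],z["t"]);v=cv2.cvtColor(p,cv2.COLOR_RGB2HSV)[...,2]
for n,s,t in[("BL",(232,127),(222,131)),("BR",(309,102),(319,101)),("FL",(255,196),(251,216)),("FR",(328,175),(341,191))]:
    m=np.zeros(v.shape,np.uint8);cv2.circle(m,s,34,1,-1);m&=(v<90).astype(np.uint8)
    k,l,st,c=cv2.connectedComponentsWithStats(m);i=1+st[1:,4].argmax();ys,xs=np.nonzero(l==i)
    h=cv2.convexHull(np.c_[xs,ys]);M=cv2.moments(h);u=(M["m10"]/M["m00"],M["m01"]/M["m00"])
    print(n,np.round(u,1),st[i],pxplane("wrist",u,.02,T)[0].round(4),"tip",pxplane("wrist",t,.109,T)[0].round(4))
z=np.load("wmat.npz");p=z["p"];T=(z["R"],z["t"]);hsv=cv2.cvtColor(p,cv2.COLOR_RGB2HSV)
for n,c,h,R in[("brown",(344,64),.105,20),("caramel",(188,169),.105,20),("cream",(180,83),.105,17),("red",(357,217),.075,24),("cap",(212,226),.032,13)]:
    m=np.zeros(p.shape[:2],np.uint8);cv2.circle(m,c,R,1,-1);m&=((hsv[...,1]<(25 if n=="cream" else 60))&(hsv[...,2]>140)).astype(np.uint8)
    k,l,st,cc=cv2.connectedComponentsWithStats(m);i=1+st[1:,4].argmax();ys,xs=np.nonzero(l==i)
    (u,w),rr=cv2.minEnclosingCircle(np.c_[xs,ys].astype(np.float32))
    print(n,round(u,1),round(w,1),round(rr,1),st[i],pxplane("wrist",(u,w),h,T)[0].round(4))
E
```

```text
BL [231.8 126.9] [ 206  101   52   53 2006] [ 0.526  -0.1446  0.02  ] tip [ 0.5252 -0.147   0.109 ]
BR [308.5 102.8] [ 283   76   53   55 2171] [ 0.5547 -0.2402  0.02  ] tip [ 0.5533 -0.2421  0.109 ]
FL [255.1 197. ] [ 231  174   49   47 1627] [ 0.4353 -0.172   0.02  ] tip [ 0.4369 -0.1736  0.109 ]
FR [327.5 175.5] [ 303  152   50   48 1734] [ 0.4642 -0.2672  0.02  ] tip [ 0.4641 -0.2681  0.109 ]
brown 345.2 62.8 15.5 [331  48  29  31 462] [0.6283 0.1235 0.105 ]
caramel 187.6 170.1 13.0 [175 158  26  25 405] [0.526 0.281 0.105]
cream 180.0 83.0 17.0 [163  66  35  35 695] [0.6106 0.2817 0.105 ]
red 357.2 216.8 17.5 [340 202  35  32 731] [0.4655 0.0942 0.075 ]
cap 212.4 225.5 12.8 [201 213  25  24 431] [0.44   0.2744 0.032 ]
```

```bash
cat >> h.py <<'E'
PIN=dict(BL=(.5255,-.146),BR=(.554,-.241),FL=(.436,-.173),FR=(.464,-.268))
def pick(xy,z,opening,force,w):
    r.reach([*xy,.25],Q);command_gripper(opening)
    r.move_straight([*xy,z+.02],speed=.25)
    if r.move_straight([*xy,z],speed=.08,max_force=12): print("touched on descent",r.read_state()["eef_pos"])
    command_gripper(max(w-.02,0),force)
    s=r.read_state();print("grip",round(s["grip_width"],4),round(s["grip_force"],1),"t",round(s["time_s"],1))
    r.move_straight([*xy,.26],speed=.25);s=r.read_state();print("lifted",round(s["grip_width"],4),round(s["grip_force"],1),np.round(s["contact_force"],1))
def place(xy,z,opening,near=.03):
    r.reach([*xy,.26],Q);r.hold(.3)
    print("hit early",r.move_straight([*xy,z+.012],speed=.1,max_force=12),np.round(r.read_state()["eef_pos"],4))
    print("seat",r.move_straight([*xy,z-.004],speed=.03,max_force=6),np.round(r.read_state()["eef_pos"],4),np.round(r.read_state()["contact_force"],1))
def release(opening):
    command_gripper(opening);p=r.read_state()["eef_pos"]
    r.move_straight([p[0],p[1],.27],speed=.2);s=r.read_state();print("t",round(s["time_s"],1),np.round(s["contact_force"],1))
E
python3 - <<'E'
from h import *
pick((.4655,.0942),.060,.06,30,.038)
snap("held1")
place(PIN["BR"],.080,.055)
E
```

```text
grip 0.0385 29.7 t 6.4
lifted 0.0381 30.0 [-1.   0.   0.2]
hit early False [ 0.5543 -0.2412  0.0926]
seat True [ 0.554  -0.2409  0.0775] [-0.4  0.8  5.9]
```

```bash
python3 - <<'E'
from h import *
release(.055);snap("after1")
pick((.6110,.2815),.081,.07,40,.049)
snap("held2")
place(PIN["BL"],.101,.065)
E
```

```text
t 12.8 [-1.  -0.7  0.8]
grip 0.051 41.0 t 16.5
lifted 0.0505 41.5 [ 0.4  1.  -2.1]
hit early False [ 0.5259 -0.1461  0.1136]
seat True [ 0.5256 -0.1459  0.0986] [-0.3  1.   5.5]
```

View pics/after1.png

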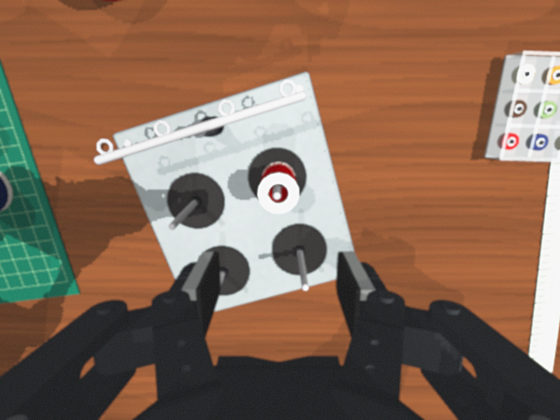

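The picture shows the spool upright on the back right pin at (278,192), with the pin in its hole. The cream cone stopped at seat height. Next I'll release it and place the caramel cone.

```bash
python3 - <<'E'
from h import *
release(.065)
pick((.5265,.2805),.081,.07,40,.049)
place(PIN["FR"],.101,.065)
z=r.read_state()["eef_pos"][2]
if abs(z-.0985)<.004:
    release(.065)
    r.reach([.46,-.2,.32],Q);snap("after3")
E
```

```text
t 22.7 [-0.1 -1.3 -0.4]
grip 0.0512 41.0 t 26.0
lifted 0.0509 41.7 [-0.7  0.8 -1.4]
hit early False [ 0.4643 -0.2682  0.1136]
seat True [ 0.464  -0.268   0.0989] [-0.9  0.3  6. ]
t 32.5 [-0.2 -0.   0.1]
```

View pics/after3.png

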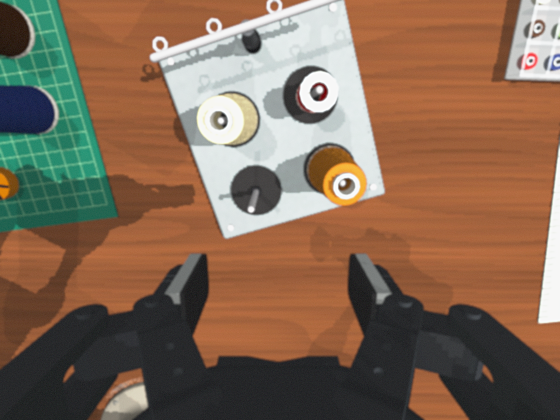

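The picture shows cream (221,120), red (318,92) and caramel (346,185) all sitting straight on their pins. Brown is next, then the cap.

```bash
python3 - <<'E'
from h import *
pick((.628,.1245),.081,.07,40,.049)
place(PIN["FL"],.101,.065)
z=r.read_state()["eef_pos"][2]
if abs(z-.0985)<.004:
    release(.065)
    pick((.440,.2742),.037,.05,25,.024)
    s=r.read_state();snap("heldcap")
E
```

```text
grip 0.0511 41.2 t 36.1
lifted 0.0509 41.7 [-0.5 -0.5 -2.3]
hit early False [ 0.4363 -0.1732  0.1135]
seat True [ 0.4361 -0.1729  0.0986] [-0.8 -0.8  6.8]
t 42.0 [-0.8  0.6  0.7]
grip 0.0249 24.6 t 45.6
lifted 0.0249 24.6 [ 0.5 -0.8  0.1]
```

View pics/heldcap.png

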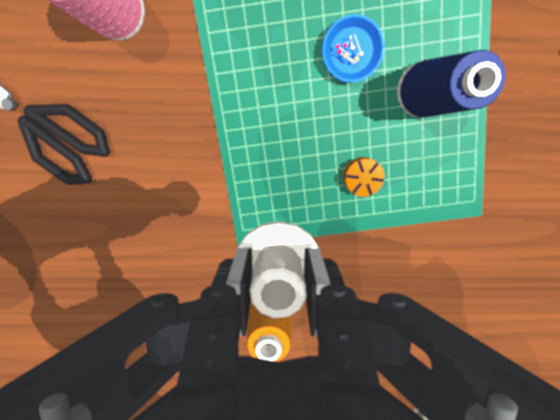

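The cap is held level and centred between the fingers, with the hub hole at (278,291). I'll check its offset along the tool x axis and lower it.

```bash
python3 - <<'E'
from h import *
z=np.load("heldcap.npz");c=pxplane("wrist",(278,291),z["t"][2]-.037+.034,(z["R"],z["t"]))[0];off=c[:2]-z["t"][:2];print("hub-TCP",off.round(4))
xy=np.array(PIN["BR"])-(off if abs(off).max()<.005 else 0)
r.reach([*xy,.26],Q);r.hold(.3)
a=r.move_straight([*xy,.140],speed=.08,max_force=4);print("early",a,r.read_state()["eef_pos"])
if not a:
    print(r.move_straight([*xy,.126],speed=.02,max_force=4),r.read_state()["eef_pos"],r.read_state()["contact_force"])
    snap("capon")
E
```

```text
hub-TCP [-0.0004 -0.0018]
early False [ 0.55464099 -0.23937906  0.14056456]
True [ 0.55458417 -0.23927879  0.12938278] [-1.13963727  0.33496085  4.86352882]
```

Contact came at 0.1294 against the 0.130 I expected, so the cap is seated. I'll release it and check everything.

```bash
python3 - <<'E'
from h import *
release(.05)
r.reach([.46,-.2,.34],Q);r.hold(.3);p,d,T=snap("final");P=world("wrist",d,T)
for n,h in(("BL",.125),("FL",.125),("FR",.125),("BR",.127)):
    c=PIN[n];s=P[(np.hypot(P[...,0]-c[0],P[...,1]-c[1])<.016)&(P[...,2]>h-.008)&(P[...,2]<h+.02)]
    (x,y),R=cv2.minEnclosingCircle((s[:,:2]*1000).astype(np.float32));print(n,"off mm",round(x-c[0]*1000,1),round(y-c[1]*1000,1),"R",round(R,1),"z",s[:,2].mean().round(4))
E
```

```text
t 52.4 [ 0.1 -0.1 -0.6]
BL off mm -0.2 0.0 R 15.9 z 0.1222
FL off mm -0.0 -0.0 R 16.0 z 0.1221
FR off mm -0.1 -0.1 R 15.9 z 0.1223
BR off mm -1.6 0.3 R 11.9 z 0.1261
```

View pics/final.png

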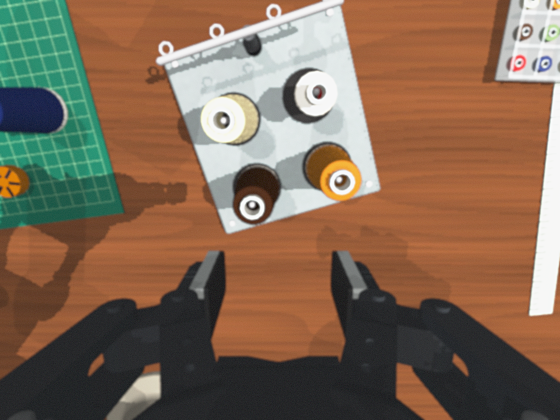

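The picture shows brown (252,207), caramel (341,181), cream (222,120) and the cap over the red spool (317,93), all upright on their pins at the right height. The navy cone still stands on the mat.

```bash
python3 -c "
from workcell import r
print(r.finish_job())"
```

```text
the job is handed in; nothing more can be done
None
```

The job is handed in: all three cones and the capped red spool are seated on their assigned pins, the navy cone was left where it stood, and it took about 53 s of the 131 s; the hand-in call returned no verdict.

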